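Clamp a paint pot in the bench shaker

TASK

Load the bigger of the two black-capped paint pots into the bench paint shaker: swing the keeper bar up out of the way, set the pot down upright in the middle of the sprung dish without dropping it and let go, then swing the bar down over its cap until the dish is pushed down and the bar snaps home in its detent and stays shut by itself. Keep the pot upright all the while, and leave the other things on the bench where they are.

Things in the scene. Friction and masses are not known exactly. Their poses are not given: they have to be found in the camera images.
- shaker: Small bench paint shaker, fixed. Origin: on the bench under the dish's centre; z up, front -x, y along the keeper bar from latch post (-y) to hinge post (+y). Base plate 25 mm high, x -75 to 195, y +-140 mm; rod end blocks at y +-126 mm, 44 mm high; carriage plate x +-50, y +-95 mm, top at 50 mm.
- housing_top (a point): Middle of the top of the shaker's motor housing: a box behind the dish, shaker x +95 to +195, y +-120 mm, 108 mm high; its timer knob reaches 123 mm.
- keeper_hinge (a point): Hinge axis of the keeper bar, 160 mm above the bench at shaker y +70 mm, along the shaker's x, in a post 24 mm wide in y, x +-18 mm, 172 mm high. The bar is flat steel, 18 mm wide, 10 mm thick, with a round rubber foot under its middle.
- latch_post (a point): Top of the latch post, 182 mm above the bench at shaker y -62 mm: two upright aluminium cheeks (together x +-22 mm, y -51 to -73 mm) with a gap between them into which the bar drops; a sprung ball in the rear cheek is the detent.
- dish_floor (a point): Centre of the floor of the round black dish between the posts, on which the pot is to stand: 68 mm above the bench when empty. 72 mm across, 66 mm inside, rim 7.5 mm above the floor. Sprung: it carries the pot without sinking and goes straight down, up to 10 mm; about 5 N starts it, 12 N gives 8 mm. With the pot under the shut bar it is down about 8 mm.
- keeper (a joint): Angle of the keeper bar (rad): 0 shut, level over the pot; grows as its free end rises; 1.57 upright; stop at 1.85, leaning back. It stays where left (1 to 2 N at the grip moves it). With the pot in, its rubber foot meets the cap at about 0.12; from there spring and detent need some 10 N down at the grip until it snaps in at 0 (0 to 0.015 once latched). Let go short of that, it is pushed up again.
- keeper_grip (a point): Middle of the black cross grip at the bar's free end, 175 mm from the hinge axis: a round rod 18 mm thick, 120 mm long, parallel to the shaker's x, so it sticks out 51 mm in front of and behind the bar. Either arm can be pinched from above, fingers closing along the shaker's y, and led round the hinge with the fingers kept pointing down.
- pot: The paint pot to load: white straight-sided plastic pot with a paper label and a broad black ribbed screw cap; 88 mm high, body 56 mm and cap (the top 24 mm) 59 mm in diameter; about 0.15 to 0.31 kg. Origin: centre of its underside, z up along its axis. It stands on the green cutting mat with three other containers.
- short_jar: Bystander: jar like the pot but only 52 mm high, 59 mm across the black cap. Origin: centre of its underside.
- glue: Bystander: white glue bottle with a narrow neck and cap, 155 mm high, 58 mm across. Origin: centre of its underside.
- tin: Bystander: steel paint tin with press-in lid, 73 mm high, 65 mm across. Origin: centre of its underside.
- spray_can: Bystander: aluminium spray can with a white cap, 170 mm high, 52 mm across, standing on the bench beside the latch end of the shaker. Origin: centre of its underside.
- clamp: Bystander: black spring clamp lying on the bench, 160 mm long along its x, 75 mm wide, 22 mm high. Origin: bench level, at its middle.
- brush: Bystander: flat brush lying on the bench to the left of the shaker, about 0.2 m long along its x. Origin: bench level.
- tape: Bystander: grey tape measure, 70 x 66 mm, 36 mm high. Origin: centre of its underside.

How it is judged:
On the way:
1. the pot stands upright in the dish, let go, with the bar still up (horizontal distance between pot and dish_floor below 0.008 m and z of pot in the frame of dish_floor below 0.004 m and angle between pot's own z axis and vertical below 0.08 rad and value of joint keeper above 0.3 rad and contact force between the fingers and pot below 0.3 N), for 0.2 s.
At the end, for the whole second after the job is handed in: The keeper bar is shut in its detent (within 0.03 rad of level), the pot stands under it, upright within 0.06 rad and within 8 mm of the dish's centre, the dish pushed down (pot's underside at least 5.5 mm lower than on the free dish), everything released and at rest (value of joint keeper below 0.03 rad and z of pot in the frame of shaker below 0.0625 m and horizontal distance between pot and dish_floor below 0.008 m and angle between pot's own z axis and vertical below 0.06 rad and linear speed of pot below 0.02 m/s); the robot touches nothing.
It fails at once if the pot is tipped more than about 35 degrees (angle between pot's own z axis and vertical above 0.6 rad).
It fails at once if another thing on the bench is shifted by more than 30 mm (distance of any of short_jar, glue, tin, spray_can, clamp, brush, tape from where it was at the start of the episode above 0.03 m).
It fails at once if another container is knocked over (angle between any of short_jar, glue, tin, spray_can's own z axis and vertical above 0.4 rad).
It fails at once if the pot is dropped: it falls faster than 0.6 m/s without being held (linear speed of pot above 0.6 m/s and contact force between the fingers and pot below 0.1 N).
It also fails if it takes over 70 s, if anything falls off the work surface, if the arm or the gripper's body presses on something with over 40 N, if the wrist force passes 120 N, or if a joint passes its speed limit or range.

ROBOT

A 7-joint arm with a two-finger parallel gripper is mounted at the origin on the work surface. World frame = base frame: x ahead of the robot, y to its left, z up, the work surface at z = 0. Lengths are in m, angles in rad, forces in N, time in s.
With the tool pointing down it reaches from about 0.375 to 0.925 m from the base axis. Payload 3.1 kg.
Tool frame: the origin (TCP) lies between the finger pads; the fingertips stand 19 mm ahead of it and the grasp point (between the pads) is the TCP; z points along the fingers, y is the line along which they close (so a half turn about z gives the same grasp; the last joint's range is limited). The gripper opens to 85 mm and grips with 20 to 120 N. Pads are 22 mm wide; open, the fingers measure 114 mm over their backs; the gripper's body (76 mm by 85 mm) begins 54 mm behind the grasp point. The pads swing forward as they close: fully open they stand 13 mm farther back than shut.
Start: joints at [-1.274, 0.383, 0.044, 1.598, -0.018, 1.161, -0.05], TCP at [0.25, 0.6, 0.212] pointing down, gripper open.
Joint ranges: [-2.61, 2.61], [-0.41, 2.15], [-1.48, 1.57], [0, 2.5], [-1.57, 4.71], [0.05, 1.97], [-2.85, 2.85]. Speed limits (rad/s): [2.79, 2.79, 3.14, 3.14, 3.14, 3.14, 3.14].

INTERFACE

Orientations are given as a unit quaternion [x, y, z, w].
In Python, from bench import move_ptp, movel, move_j, move_gripper, pause, inverse_kinematics, read_camera, camera_params, MotionError, sign_off, look_for, tip_of, read_time_s, read_qpos, read_joint_vel, read_effort, read_eef_pos, read_tcp_rot, read_ft_force, read_ft_torque, read_finger_gap, read_grasp_force gives the robot as it stands. Calls block until the motion is done:
- move_ptp(position, orientation): joint-space move of the TCP to a pose.
- movel(position, orientation=None, speed=0.15): straight line of the TCP; orientation=None keeps the orientation; speed is the mean speed in m/s.
- move_j(angles): joint-space move.
- move_gripper(opening, effort=None): finger opening in m; effort is the grip in N (None keeps the last); returns when the fingers have stopped.
- pause(seconds).
- inverse_kinematics(position, orientation): joint angles nearest the present ones, or None.
- read_camera(name): name is "scene" or "top"; returns the picture (384x512x3 uint8, red, green, blue); there is no depth.
- camera_params(name): a dict with "K" (3x3 intrinsics, pixels), "camera_from_world" (4x4, takes a point from world to camera coordinates). Camera axes: x right, y down, z forward; pixel columns grow to the right and rows downward; lengths in m; the calibration is good to about 2 mm. A picture is of the moment at which its call begins. camera_params takes no time and is no camera call.
A pose or a line that the arm cannot do raises MotionError and nothing moves.
- sign_off(): hands the job in; it is judged then, once.
Trained networks look in the newest picture that a camera, given by its name, has taken for a name from the list of things; names that differ only in an ending like _2 or _b are one class to them, and where a whole thing is asked for, a point or a joint stands for the part that bears it (a point fixed in the world has none). Each returns a list of dicts, best first, with "confidence" (0 to 1); they miss things now and then, are a little off and sometimes report something else, mostly with a low value. They report only what shows in the picture. A call takes as long as a camera call.
- look_for(camera, name): "at" ([column, row] in pixels, amid what is visible of it).
- tip_of(camera, name): "at" ([column, row] in pixels: a listed point, or the origin of a listed thing).
Readings, each from a call of its own:
- read_time_s(): time.
- read_qpos(): joint angles.
- read_joint_vel(): joint speeds.
- read_effort(): joint torques, N m.
- read_eef_pos(): TCP position.
- read_tcp_rot(): TCP orientation.
- read_ft_force(): force on the tool from outside, world axes, zero at the start.
- read_ft_torque(): the same for the moment, N m.
- read_finger_gap(): finger opening in m.
- read_grasp_force(): force on a finger pad.
Only numpy, scipy, OpenCV 4.12 (cv2) and the standard library are available. Lean on these libraries where they do the work, as an engineer would, in place of code of your own. Each camera call takes 0.05 s, during which the arm holds its last target. There are 200 camera calls.

## Working session

There is one attempt and no reset: what is moved stays moved. The work goes in short steps, each a Python script; the robot and the scene stay as the last script left them, time stands still between calls to the robot, and variables do not carry over. Pictures are saved under pics/ and viewed, at most 10 in all, crops included, and the job is handed in when it is done.

```bash
mkdir -p pics; ls
python3 - <<'E'
from bench import *
import cv2,numpy as np
print(read_time_s(),read_eef_pos(),read_tcp_rot())
for c in("scene","top"):
    im=read_camera(c); cv2.imwrite(f"pics/{c}0.png",im[:,:,::-1])
    p=camera_params(c); print(c,np.round(p["K"],1).tolist(),np.round(p["camera_from_world"],3).tolist())
    for n in("housing_top","keeper_hinge","latch_post","dish_floor","keeper_grip","pot","short_jar","glue","tin","spray_can","shaker"):
        print(n,[(np.round(d["at"]).tolist(),round(d["confidence"],2)) for d in tip_of(c,n)[:3]])
E
```

```text
pics
0.0 [0.24961353 0.59907925 0.21048129] [ 1.96086254e-01  9.80585763e-01 -1.30466657e-03 -2.00217763e-04]
scene [[362.8, 0.0, 259.0], [0.0, 362.8, 189.2], [0.0, 0.0, 1.0]] [[-0.004, 1.0, 0.008, -0.097], [0.854, 0.007, -0.52, -0.408], [-0.52, 0.004, -0.854, 1.336], [0.0, 0.0, 0.0, 1.0]]
housing_top [([268.0, 244.0], 0.62), ([274.0, 200.0], 0.27)]
keeper_hinge [([300.0, 184.0], 0.7)]
latch_post [([246.0, 171.0], 0.95)]
dish_floor [([274.0, 202.0], 0.96)]
keeper_grip []
pot [([272.0, 201.0], 0.73), ([301.0, 182.0], 0.67), ([104.0, 215.0], 0.58)]
short_jar [([111.0, 179.0], 0.61)]
glue [([162.0, 179.0], 0.96)]
tin [([145.0, 213.0], 0.76)]
spray_can [([190.0, 206.0], 0.77), ([269.0, 240.0], 0.7), ([105.0, 216.0], 0.44)]
shaker [([266.0, 210.0], 0.65)]
top [[388.6, 0.0, 258.8], [0.0, 388.6, 191.4], [0.0, 0.0, 1.0]] [[-0.015, -1.0, -0.02, 0.104], [-0.994, 0.017, -0.106, 0.546], [0.107, 0.018, -0.994, 1.179], [0.0, 0.0, 0.0, 1.0]]
housing_top [([250.0, 140.0], 0.56)]
keeper_hinge [([218.0, 189.0], 0.79)]
latch_post [([270.0, 185.0], 0.94), ([359.0, 190.0], 0.25)]
dish_floor []
keeper_grip [([249.0, 178.0], 0.81)]
pot [([395.0, 178.0], 0.57)]
short_jar [([401.0, 224.0], 0.57)]
glue [([355.0, 224.0], 0.71)]
tin [([356.0, 190.0], 0.58), ([268.0, 183.0], 0.35)]
spray_can [([324.0, 198.0], 0.7), ([397.0, 178.0], 0.28)]
shaker [([249.0, 191.0], 0.85), ([251.0, 141.0], 0.51), ([402.0, 227.0], 0.51)]
```

View pics/scene0.png

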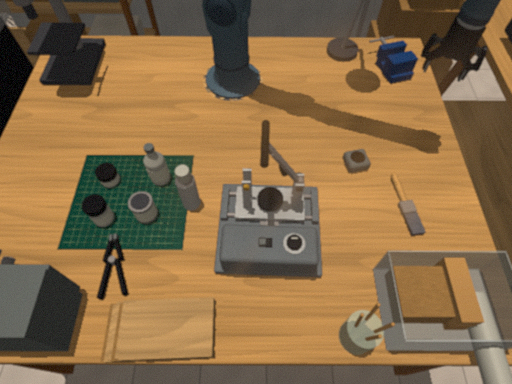

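View pics/top0.png

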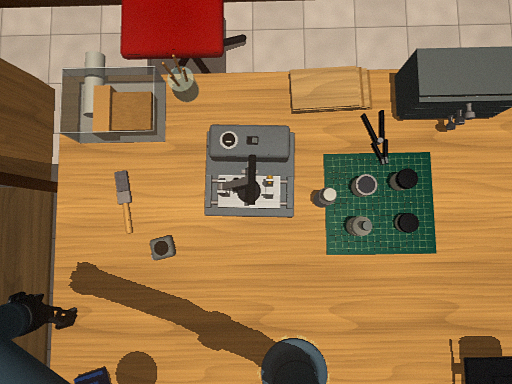

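The scene picture shows the tall pot at about (97,210), the short jar at (107,175), the tin at (143,208), the glue at (157,165), and the bar partly up with its grip at (265,143). In the top view the pot's cap is at (403,179) and the grip at (252,180). Next I fit the shaker pose and the pot position.

```bash
cat > h.py <<'E'
from bench import *
import numpy as np,cv2
from scipy.optimize import least_squares
from scipy.spatial.transform import Rotation as R
P={c:camera_params(c) for c in("scene","top")}
def proj(c,p):
    T=P[c]["camera_from_world"]; q=P[c]["K"]@(T[:3,:3]@np.asarray(p)+T[:3,3]); return q[:2]/q[2]
def ray_z(c,uv,z):
    T=np.asarray(P[c]["camera_from_world"]);o=-T[:3,:3].T@T[:3,3]
    d=T[:3,:3].T@np.linalg.inv(P[c]["K"])@[*uv,1]; return o+d*(z-o[2])/d[2]
def S(v,p): # shaker -> world, v=(x,y,yaw)
    c,s=np.cos(v[2]),np.sin(v[2]); return np.array([v[0]+c*p[0]-s*p[1],v[1]+s*p[0]+c*p[1],p[2]])
def down(a): # tool down; tool y axis (closing) at world angle a
    y=np.array([np.cos(a),np.sin(a),0]);z=np.array([0,0,-1.]);return R.from_matrix(np.c_[np.cross(y,z),y,z]).as_quat()
def grip(t): return [0,.07-.175*np.cos(t),.16+.175*np.sin(t)]
def fit(extra=None):
    pts={"housing_top":[.145,0,.108],"keeper_hinge":[0,.07,.16],"latch_post":[0,-.062,.182],"dish_floor":[0,0,.068]}
    obs=[]
    for c in P:
        read_camera(c)
        for n in [*pts,"keeper_grip"]:
            for d in tip_of(c,n)[:1]:
                if d["confidence"]>.5: obs.append((c,n,d["at"]))
    obs+=extra or []
    f=lambda v:np.concatenate([proj(c,S(v,grip(v[3]) if n=="keeper_grip" else pts[n]))-uv for c,n,uv in obs])
    r=least_squares(f,[.55,.1,0,.8],loss="soft_l1",f_scale=1.5)
    for o,e in zip(obs,f(r.x).reshape(-1,2)): print(o[:2],np.round(e,1))
    print("shaker",np.round(r.x,4)); return r.x
def dark(c,ctr,r=22,th=45):
    im=read_camera(c).max(2); m=(im<th).astype(np.uint8)
    n,l,st,ce=cv2.connectedComponentsWithStats(m)
    i=min((k for k in range(1,n) if st[k,4]>60),key=lambda k:np.hypot(*(ce[k]-ctr))); return ce[i],st[i]
E
python3 - <<'E'
from h import *
v=fit([("scene","keeper_grip",[265,143])])
np.save("v",v)
for c,a in(("scene",(96,204)),("top",(403,179))):
    ce,st=dark(c,a); print(c,ce,st)
    print([ray_z(c,ce,z).round(4) for z in(.076,.088)])
for c in P:
    for n in("short_jar","glue","tin","spray_can","pot"):
        print(c,n,[ray_z(c,d["at"],0).round(3)[:2] for d in tip_of(c,n)[:1]])
im=read_camera("top")
a=cv2.resize(im[150:240,310:430],None,fx=6,fy=6,interpolation=cv2.INTER_CUBIC)
cv2.imwrite("pics/c1.png",a[:,:,::-1])
E
```

```text
('scene', 'housing_top') [0.6 0.3]
('scene', 'keeper_hinge') [ 0.7 -1.3]
('scene', 'latch_post') [-18.9 -35.9]
('scene', 'dish_floor') [-2.4 -0.8]
('scene', 'keeper_grip') [-0.2 -3.8]
('top', 'housing_top') [-0.2 -2.8]
('top', 'keeper_hinge') [-0.6 -2.4]
('top', 'latch_post') [-1.2  0.2]
('top', 'dish_floor') [-1.6 -1.8]
('top', 'keeper_grip') [ 1.2 -1.3]
('scene', 'keeper_grip') [ 0.3 -0.7]
shaker [ 0.547   0.1312 -0.0571  1.0263]
scene [ 93.74352941 204.96      ] [ 82 194  25  23 425]
[array([ 0.5761, -0.343 ,  0.076 ]), array([ 0.5826, -0.3368,  0.088 ])]
top [403.81220657 178.37323944] [386 168  32  22 426]
[array([ 0.5746, -0.339 ,  0.076 ]), array([ 0.573 , -0.3347,  0.088 ])]
scene short_jar [array([ 0.438, -0.346])]
scene glue [array([ 0.427, -0.202])]
scene tin []
scene spray_can [array([0.511, 0.138])]
scene pot [array([ 0.57 , -0.338])]
top short_jar [array([ 0.443, -0.354])]
top glue [array([ 0.442, -0.202])]
top tin [array([ 0.545, -0.221])]
top spray_can [array([ 0.521, -0.101])]
top pot [array([ 0.572, -0.343])]
```

View pics/c1.png

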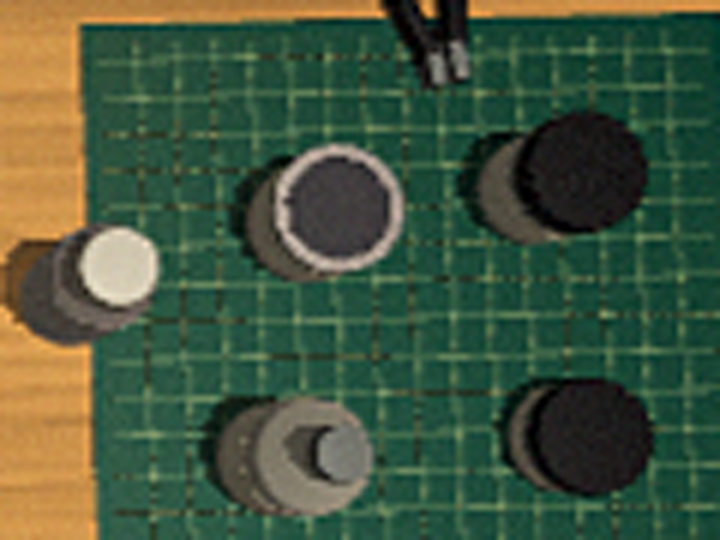

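Run:
```python
from h import *
a=read_camera("top")[115:225,195:305]; b=read_camera("scene")[110:290,205:335]
a=cv2.resize(a,(440,440),interpolation=cv2.INTER_CUBIC); b=cv2.resize(b,None,fx=2.75,fy=2.75,interpolation=cv2.INTER_CUBIC)
o=np.zeros((500,800,3),np.uint8);o[:440,:440]=a;o[:b.shape[0],440:440+b.shape[1]]=b
cv2.imwrite("pics/c2.png",o[:,:,::-1])
```

```text
(no output)
```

View pics/c2.png

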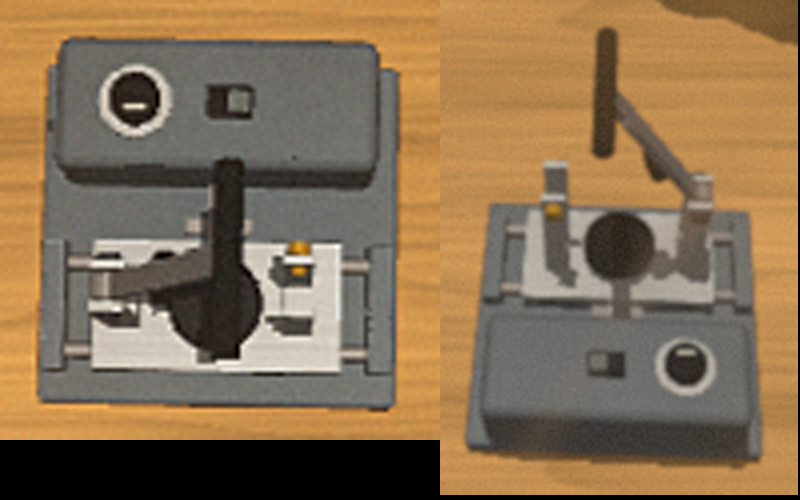

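The shaker shows clearly in both views, with the bar up at an angle and the corners easy to read. I refit with corner points.

Run:
```python
from h import *
T={(-.075,.14,.025):(38,402),(-.075,-.14,.025):(393,409),(.195,.12,.108):(60,40),(.195,-.12,.108):(377,42),(.095,.12,.108):(57,165),(.095,-.12,.108):(376,172),(-.05,.095,.05):(91,367),(-.05,-.095,.05):(340,373),"g":(227,258)}
Q={(-.075,-.14,.025):(490,205),(-.075,.14,.025):(749,212),(.195,-.14,.025):(467,447),(.195,.14,.025):(762,458),(-.05,-.095,.05):(527,208),(-.05,.095,.05):(714,212),(.05,-.095,.05):(525,298),(.05,.095,.05):(713,303),(.195,-.12,.108):(483,412),(.195,.12,.108):(753,424),(0,0,.0755):(619,248),"g":(604,92)}
obs=[("top",k,np.array(u)/4+[195,115]-.4) for k,u in T.items()]+[("scene",k,(np.array(u)-[440,0])/2.75+[205,110]-.3) for k,u in Q.items()]
f=lambda v:np.concatenate([proj(c,S(v,grip(v[3]) if k=="g" else k))-u for c,k,u in obs])
for cs in(("top",),("scene",),("top","scene")):
    g=lambda v:f(v).reshape(-1,2)[[o[0] in cs for o in obs]].ravel()
    r=least_squares(g,[.55,.1,0,.8],loss="soft_l1",f_scale=1); print(cs,np.round(r.x,4),np.abs(g(r.x)).mean())
print(np.round(f(r.x).reshape(-1,2),1).tolist())
np.save("v",r.x); v=r.x
print("pot",ray_z("top",(406.6,178.4),.079))
im=read_camera("scene")
print("grip",S(v,grip(v[3])))
for x in(-.035,.035):
  for t in (v[3],1.4,1.8,.5,0): 
    p=S(v,grip(t));p[:]=S(v,[x,*grip(t)[1:]])
    print(x,t,p.round(3),[inverse_kinematics(p,down(v[2]+s*np.pi/2)) is not None for s in(1,-1)])
```

```text
('top',) [ 0.547   0.1255 -0.0354  1.0429] 0.4902758967271528
('scene',) [ 0.5501  0.1289 -0.0295  1.0295] 0.8344179682129736
('top', 'scene') [ 0.5486  0.1277 -0.0332  1.0313] 0.7887163977409382
[[-1.2, -0.4], [0.1, -0.6], [-1.5, -1.9], [0.1, -1.4], [-1.8, -0.1], [-0.0, -0.6], [-0.8, 0.0], [-0.8, -0.4], [-0.2, -0.1], [-0.7, -1.9], [0.2, -1.1], [-1.8, -1.1], [0.3, -0.9], [0.1, 0.2], [-1.3, 1.2], [-1.7, -1.2], [0.1, -0.5], [-2.7, 0.5], [0.6, -0.0], [-0.1, -2.4], [-0.3, -0.2]]
pot [ 0.57401699 -0.34611371  0.079     ]
grip [0.54790293 0.10785674 0.31014796]
-0.035 1.0313404812072384 [0.513 0.109 0.31 ] [True, True]
-0.035 1.4 [0.515 0.169 0.332] [True, True]
-0.035 1.8 [0.517 0.239 0.33 ] [True, True]
-0.035 0.5 [0.511 0.045 0.244] [True, True]
-0.035 0 [0.51  0.024 0.16 ] [True, True]
0.035 1.0313404812072384 [0.583 0.107 0.31 ] [True, True]
0.035 1.4 [0.585 0.167 0.332] [True, True]
0.035 1.8 [0.587 0.236 0.33 ] [True, True]
0.035 0.5 [0.581 0.043 0.244] [True, True]
0.035 0 [0.58  0.022 0.16 ] [True, True]
```

```bash
cat >> h.py <<'E'
V=np.load("v.npy")
def near(pos,a): # nearest of the two half-turn equivalents
    q0=read_qpos(); o=[]
    for s in(0,np.pi):
        j=inverse_kinematics(pos,down(a+s))
        if j is not None:o.append((np.abs(np.array(j)-q0).max(),s,j))
    return down(a+min(o,key=lambda t:t[0])[1])
def arc(t0,t1,x,q,n,speed,off=(0,0,0)):
    for t in np.linspace(t0,t1,n+1)[1:]:
        movel(S(V,[x,*grip(t)[1:]])+np.array(off),q,speed=speed)
def st(*m): print(*m,"t",round(read_time_s(),2),"p",np.round(read_eef_pos(),4),"gap",round(float(read_finger_gap()),4),"gf",np.round(read_grasp_force(),1),"F",np.round(read_ft_force(),1))
E
python3 - <<'E'
from h import *
X=-.042; p=S(V,[X,*grip(V[3])[1:]])
q=near(p+[0,0,.08],V[2]+np.pi/2); np.save("q",q)
move_ptp(p+[0,0,.08],q); movel(p,q,speed=.12); st("at")
move_gripper(.010,effort=25); st("closed")
E
```

```text
at t 5.51 p [0.5065 0.1095 0.3109] gap 0.0852 gf 0.0 F [0.1 0.3 0.3]
closed t 6.21 p [0.5059 0.1093 0.3101] gap 0.0101 gf 0.0 F [-0.4 -0.9 -0.2]
```

Run:
```python
from h import *
a=read_camera("top")[115:225,195:305]; b=read_camera("scene")[70:220,205:335]
a=cv2.resize(a,(440,440),interpolation=cv2.INTER_CUBIC); b=cv2.resize(b,None,fx=2.75,fy=2.75,interpolation=cv2.INTER_CUBIC)
o=np.zeros((500,800,3),np.uint8);o[:440,:440]=a;o[:b.shape[0],440:440+b.shape[1]]=b
cv2.imwrite("pics/c3.png",o[:,:,::-1])
print(proj("scene",read_eef_pos()),proj("top",read_eef_pos()))
```

```text
[264.60437654 128.09455253] [250.75271042 196.44986552]
```

View pics/c3.png

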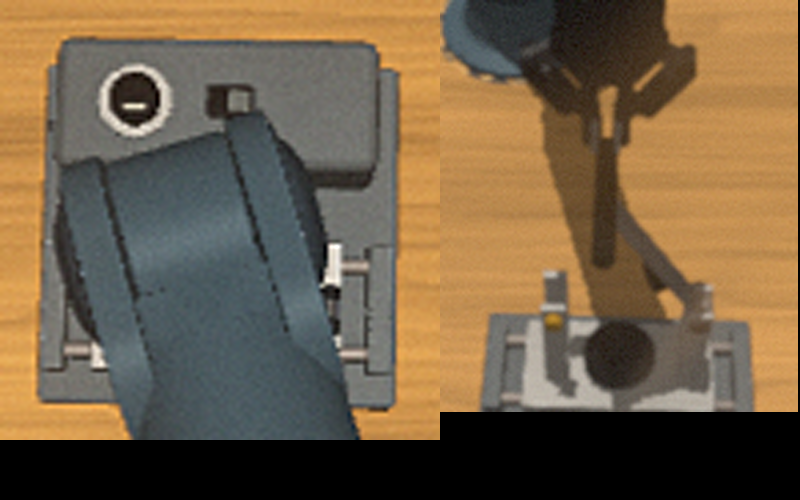

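Run:
```python
from h import *
b=read_camera("scene")[80:180,225:315]
cv2.imwrite("pics/c4.png",cv2.resize(b,None,fx=6,fy=6,interpolation=cv2.INTER_CUBIC)[:,:,::-1])
for x in(-.06,-.042,0,.06): print(x,(proj("scene",S(V,[x,*grip(V[3])[1:]]))-[225,80])*6)
print((proj("scene",read_eef_pos()-[0,0,.019])-[225,80])*6, read_finger_gap())
```

```text
-0.06 [238.98823613 251.88005779]
-0.042 [237.5911495  288.55489091]
0 [234.20197897 377.52379292]
0.06 [229.02034851 513.54644734]
[236.55607853 321.85317159] 0.0101151393060787
```

View pics/c4.png

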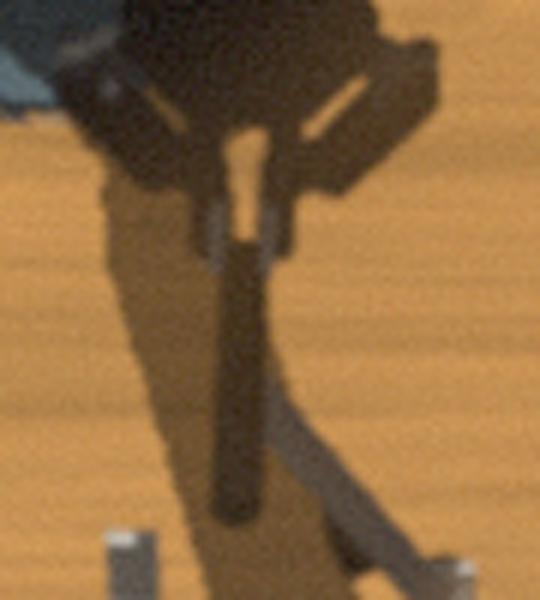

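The fingertips appear at about (245,265) in the crop, overlapping only the rod's end. They should project to about row 322. So the fingers aren't where the TCP projection puts them, and I check that in a clear spot from both cameras.

Run:
```python
from h import *
p=read_eef_pos(); q=np.load("q.npy")
movel(p+[0,0,.07],q,speed=.15)
move_ptp([.5,.40,.12],q); st()
o=np.zeros((600,800,3),np.uint8)
for i,c in enumerate(P):
    u=proj(c,read_eef_pos()); t=proj(c,read_eef_pos()-[0,0,.019]); im=read_camera(c).copy()
    x,y=int(u[0])-40,max(int(u[1])-60,0); w=im[y:y+120,x:x+80]
    w=cv2.resize(w,None,fx=5,fy=5,interpolation=cv2.INTER_CUBIC)
    for k,col in((u,(255,0,0)),(t,(0,255,0))): cv2.drawMarker(w,tuple(int(a) for a in (k-[x,y]+.5)*5),col,cv2.MARKER_CROSS,16,1)
    o[:w.shape[0],i*400:i*400+w.shape[1]]=w
cv2.imwrite("pics/c5.png",o[:,:,::-1])
```

```text
t 8.43 p [0.5022 0.3988 0.1217] gap 0.0102 gf 0.0 F [ 0.5 -0.7  0.2]
```

View pics/c5.png

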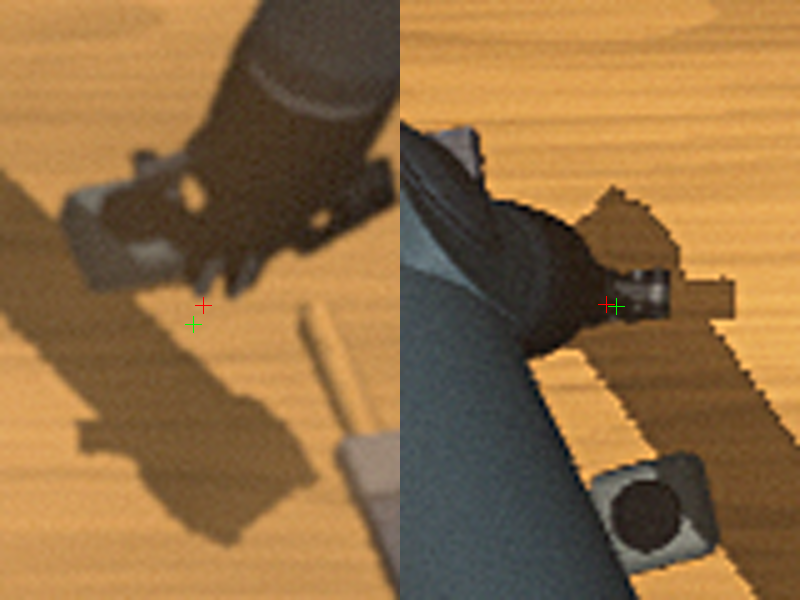

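Run:
```python
from h import *
p=read_eef_pos();f0=read_ft_force()[2]
for z in(.05,.03,.025,.021,.018,.015,.012,.009,.006,.003,0,-.003,-.006,-.009,-.012,-.016,-.02,-.024,-.028):
    movel([p[0],p[1],z],speed=.1 if z>.04 else .04); f=read_ft_force()[2]-f0
    print(z,round(float(read_eef_pos()[2]),4),round(float(f),1))
    if abs(f)>4: break
movel([p[0],p[1],.1],speed=.15); st(); print(read_tcp_rot(),np.load("q.npy"))
```

```text
0.05 0.0505 0.6
0.03 0.0298 -0.2
0.025 0.0247 0.3
0.021 0.0206 0.1
0.018 0.0177 0.0
0.015 0.0147 -0.0
0.012 0.0117 0.4
0.009 0.0087 -0.7
0.006 0.0057 -0.4
0.003 0.0027 -0.2
0 -0.0003 -0.5
-0.003 -0.0033 -0.2
-0.006 -0.0063 0.3
-0.009 -0.0093 -0.2
-0.012 -0.0123 0.1
-0.016 -0.0165 0.3
-0.02 -0.0189 4.3
t 14.75 p [0.5013 0.3983 0.0987] gap 0.0098 gf 0.0 F [-0.8  0.2 -1.2]
[ 1.65413086e-02  9.99862433e-01 -8.19433134e-04 -9.09942137e-04] [0.01660519 0.99986212 0.         0.        ]
```

The touch on the bench shows the true fingertips are 36 mm short of the stated TCP geometry. All tool-down heights therefore need −0.036 m, and I retry the bar with that.

```bash
cat >> h.py <<'E'
D=np.array([0,0,-.036])
E
python3 - <<'E'
from h import *
X=-.042; q=np.load("q.npy"); p=S(V,[X,*grip(V[3])[1:]])+D
c=read_eef_pos(); movel([c[0],c[1],p[2]+.08],q,speed=.25)
move_ptp(p+[0,0,.08],q); move_gripper(.07); movel(p,q,speed=.15)
move_gripper(.010,effort=30); st("closed")
if read_finger_gap()>.014:
    arc(V[3],1.8,X,q,5,.12,D); st("up")
E
```

```text
closed t 18.83 p [0.5063 0.1093 0.2748] gap 0.017 gf 29.3 F [-0.2 -0.9  2.4]
up t 20.71 p [0.5105 0.2395 0.294 ] gap 0.0169 gf 30.8 F [2.9 1.1 1.4]
```

Run:
```python
from h import *
move_gripper(.06); c=read_eef_pos(); movel([c[0],c[1],.36],speed=.2)
p=np.array([.574,-.346,.076])+D
q1=near(p+[0,0,.15],V[2]+np.pi/2); move_ptp(p+[0,0,.15],q1); st("above")
move_gripper(.085); movel(p,q1,speed=.15); move_gripper(.03,effort=20); st("sq1")
pos=read_eef_pos(); move_gripper(.085)
q2=near(p,V[2]); move_ptp(p,q2); st("rot")
move_gripper(.03,effort=40); st("sq2"); np.save("q2",q2)
```

```text
above t 23.86 p [ 0.5752 -0.3444  0.1899] gap 0.0598 gf 0.0 F [ 0.1  0.2 -0. ]
sq1 t 25.74 p [ 0.5749 -0.346   0.0413] gap 0.0587 gf 22.2 F [-0.2  2.3  5.1]
rot t 27.38 p [ 0.574  -0.346   0.0399] gap 0.0851 gf 0.0 F [-0.7  0.2  0.3]
sq2 t 27.74 p [ 0.5744 -0.3462  0.0404] gap 0.0579 gf 43.1 F [ 0.2 -0.   1.5]
```

Run:
```python
from h import *
q=np.load("q2.npy"); c=np.array(read_eef_pos())
movel([c[0],c[1],.04+.2],q,speed=.25); g=S(V,[0,0,.068+.2])
movel(np.array([g[0],g[1],.04+.2]),q,speed=.25); st("over")
movel(np.array([g[0],g[1],.04+.092]),q,speed=.15); st("near")
u=proj("scene",S(V,[0,0,.068])).astype(int); b=read_camera("scene")[u[1]-60:u[1]+40,u[0]-60:u[0]+60]
w=cv2.resize(b,None,fx=6,fy=6,interpolation=cv2.INTER_CUBIC)
k=lambda p:tuple(int(a) for a in (proj("scene",p)-u+[60,60]+.5)*6)
for r,z,col in((.036,.0755,(255,0,0)),(.028,.092,(0,255,0)),(.0295,.180,(0,255,255))):
    pts=[k(S(V,[r*np.cos(a),r*np.sin(a),z])) for a in np.linspace(0,6.283,60)]
    cv2.polylines(w,[np.array(pts)],True,col,1)
cv2.imwrite("pics/c6.png",w[:,:,::-1])
```

```text
over t 30.74 p [0.5485 0.1259 0.2402] gap 0.0579 gf 43.3 F [-0.5 -0.5 -3.1]
near t 31.61 p [0.5495 0.1275 0.1329] gap 0.0582 gf 43.3 F [-0.1 -0.4 -1.7]
```

View pics/c6.png

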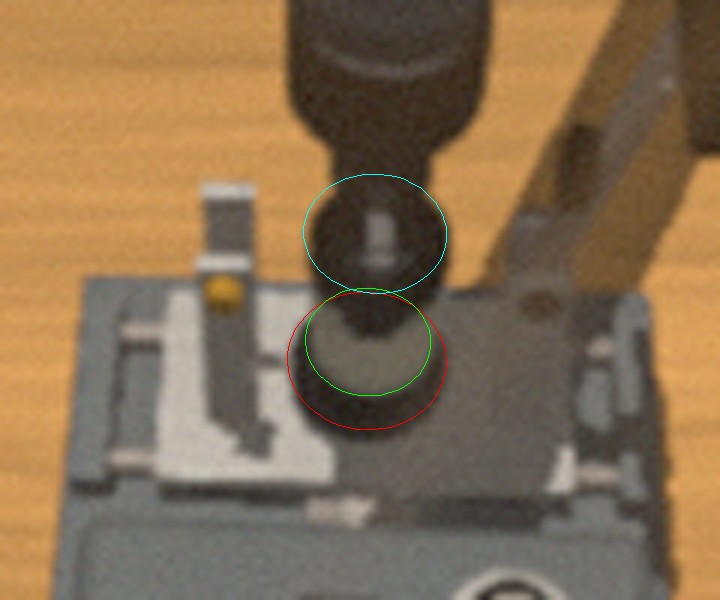

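The crop shows the pot within about 2 mm of the dish centre, with the pot's bottom at (369,340) and the dish at about (369,365). I shift slightly toward +x,+y and lower with a force guard.

Run:
```python
from h import *
q=np.load("q2.npy"); g=S(V,[.0015,.001,0])
movel([g[0],g[1],.116],q,speed=.1); pause(.2); f0=read_ft_force()[2]
for z in np.arange(.113,.100,-.0015):
    movel([g[0],g[1],z],q,speed=.04); f=[float(read_ft_force()[2]-f0) for _ in range(3)]
    print(round(z,4),round(float(read_eef_pos()[2]),4),np.round(f,1))
    if np.mean(f)>2: break
st("touch"); move_gripper(.085); c=read_eef_pos(); st("rel")
movel([c[0],c[1],.30],q,speed=.2)
for cam in P: read_camera(cam); print([(ray_z(cam,d["at"],.068).round(4),S(V,[0,0,.068]).round(4),d["confidence"]) for d in tip_of(cam,"pot")[:2]])
u=proj("scene",S(V,[0,0,.068])).astype(int); b=read_camera("scene")[u[1]-60:u[1]+40,u[0]-60:u[0]+60]
cv2.imwrite("pics/c7.png",cv2.resize(b,None,fx=6,fy=6,interpolation=cv2.INTER_CUBIC)[:,:,::-1]); st()
```

```text
0.113 0.1128 [0.3 0.3 0.3]
0.1115 0.1114 [0.6 0.6 0.6]
0.11 0.1099 [1.4 1.4 1.4]
0.1085 0.1085 [1.7 1.7 1.7]
0.107 0.1076 [6.8 6.8 6.8]
touch t 33.42 p [0.5502 0.1286 0.1076] gap 0.0581 gf 43.9 F [-2.2  0.6  3.4]
rel t 33.81 p [0.5502 0.1287 0.1069] gap 0.0851 gf 0.0 F [0.1 0.2 0. ]
[(array([0.5538, 0.1322, 0.068 ]), array([0.5486, 0.1277, 0.068 ]), 0.91), (array([ 0.5994, -0.2027,  0.068 ]), array([0.5486, 0.1277, 0.068 ]), 0.69)]
[(array([0.5598, 0.1333, 0.068 ]), array([0.5486, 0.1277, 0.068 ]), 0.51), (array([ 0.52  , -0.0923,  0.068 ]), array([0.5486, 0.1277, 0.068 ]), 0.31)]
t 35.17 p [0.5496 0.1287 0.299 ] gap 0.0849 gf 0.0 F [-1.1 -0.3  0.1]
```

View pics/c7.png

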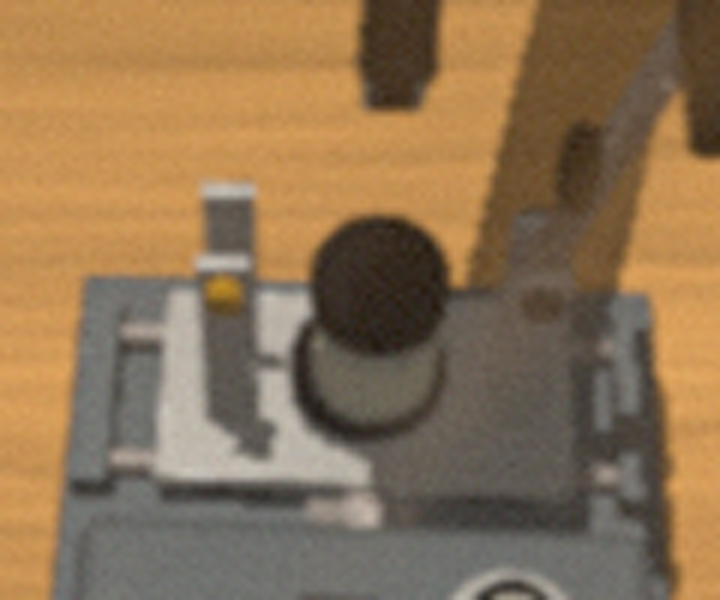

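The pot is seated: its cap is at (380,285), its body lies inside the dish rim, and the descent of 67 mm matches the floor height. Now I close the bar.

Run:
```python
from h import *
X=-.045; q=np.load("q.npy"); p=S(V,[X,*grip(1.8)[1:]])+D
c=read_eef_pos(); movel([c[0],c[1],.38],speed=.2)
q=near(p+[0,0,.08],V[2]+np.pi/2); move_ptp(p+[0,0,.08],q); move_gripper(.07); movel(p,q,speed=.15)
move_gripper(.010,effort=60); st("closed")
if read_finger_gap()>.014:
    arc(1.8,.2,X,q,9,.15,D); st(".2")
    for t in(.15,.1,.06,.03,0,-.015):
        arc(t,t,X,q,1,.06,D); st(t)
```

```text
closed t 38.29 p [0.5076 0.2393 0.2952] gap 0.0161 gf 58.5 F [-0.1  0.6  3.7]
.2 t 41.52 p [0.5    0.0286 0.1583] gap 0.0158 gf 68.8 F [ 2.5  3.6 -4.9]
0.15 t 41.81 p [0.5    0.0271 0.1502] gap 0.0159 gf 69.2 F [0.2 5.3 0.1]
0.1 t 42.1 p [0.5001 0.0257 0.141 ] gap 0.0163 gf 70.4 F [ 2.1  4.7 -2.2]
0.06 t 42.37 p [0.5    0.0251 0.1345] gap 0.0157 gf 70.7 F [0.  3.9 0.1]
0.03 t 42.62 p [0.4998 0.0245 0.1286] gap 0.0162 gf 71.8 F [ 1.4  5.2 -3.5]
0 t 42.87 p [0.4998 0.0243 0.1231] gap 0.0158 gf 71.4 F [ 2.4  5.2 -6.1]
-0.015 t 43.12 p [0.4998 0.0243 0.1207] gap 0.0157 gf 71.4 F [ 2.6  4.1 -6.1]
```

Run:
```python
from h import *
c=np.array(read_eef_pos()); z=c[2]
for i in range(10):
    z-=.0015; movel([c[0],c[1],z],speed=.03); f=read_ft_force(); print(round(z,4),round(float(read_eef_pos()[2]),4),np.round(f,1))
    if f[2]>22: break
for cam in P:
    read_camera(cam); print(cam,proj(cam,S(V,grip(0))),proj(cam,S(V,grip(.12))),[d for d in tip_of(cam,"keeper_grip")[:2]])
```

```text
0.1192 0.1195 [-1.2  4.2  1.2]
0.1177 0.1183 [-0.9  3.5  5.1]
0.1162 0.1177 [-5.6  3.6 14.6]
0.1147 0.1175 [-9.9  4.7 25. ]
scene [229.17608025 179.18604826] [229.15568372 174.60149617] [{'at': [230.0, 180.2], 'confidence': 0.74}]
top [283.8738619  186.93698055] [283.75504113 186.02391026] []
```

A stiff stop is reached, and the detector puts the grip at the shut position. Release and look.

Run:
```python
from h import *
move_gripper(.05); pause(.3); st("rel"); c=read_eef_pos()
movel([c[0],c[1],.25],speed=.15); movel([.42,c[1]+.05,.30],speed=.2); pause(.5)
for cam in P:
    read_camera(cam); print(cam,proj(cam,S(V,grip(0))),proj(cam,S(V,grip(.12))),[d for d in tip_of(cam,"keeper_grip")[:2]])
u=proj("scene",S(V,[0,0,.068])).astype(int); b=read_camera("scene")[u[1]-60:u[1]+40,u[0]-70:u[0]+50]
w=cv2.resize(b,None,fx=6,fy=6,interpolation=cv2.INTER_CUBIC)
for t,col in((0,(0,255,0)),(.12,(255,0,0))):
    for x in(-.06,.06): cv2.drawMarker(w,tuple(int(a) for a in(proj("scene",S(V,[x,*grip(t)[1:]]))-u+[70.5,60.5])*6),col,cv2.MARKER_CROSS,14,1)
cv2.imwrite("pics/c8.png",w[:,:,::-1]); st()
```

```text
rel t 45.04 p [0.4998 0.0242 0.1146] gap 0.0497 gf 0.0 F [-0.4  0.5  0.2]
scene [229.17608025 179.18604826] [229.15568372 174.60149617] [{'at': [231.8, 182.2], 'confidence': 0.58}, {'at': [271.0, 240.5], 'confidence': 0.39}]
top [283.8738619  186.93698055] [283.75504113 186.02391026] [{'at': [282.7, 186.3], 'confidence': 0.7}]
t 48.02 p [0.42   0.0743 0.3   ] gap 0.05 gf 0.0 F [-0.   0.2 -0.4]
```

View pics/c8.png

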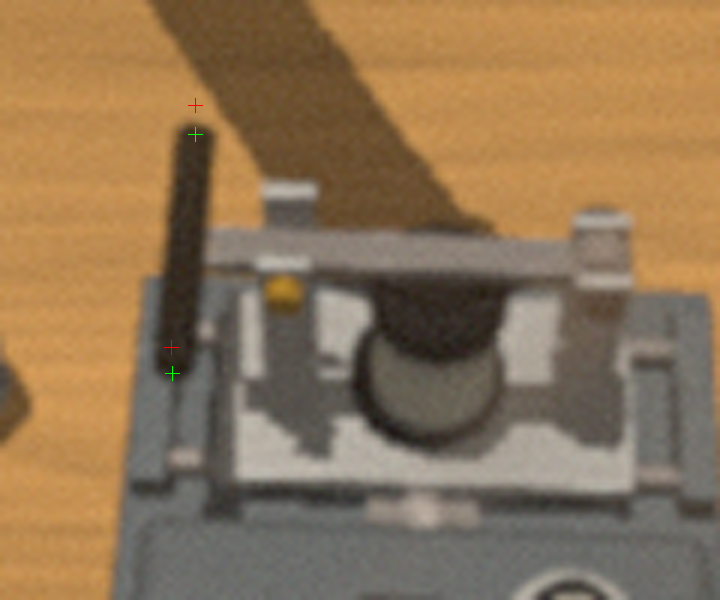

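The bar is level: its rod ends at (195,128) and (172,375) match the shut markers, and it sits in the latch gap. The pot is upright under it with the dish around it, and everything is released.

```bash
python3 -c "
from bench import *
print(sign_off(),read_time_s())"
```

```text
the job is handed in; nothing more can be done
the job is handed in; nothing more can be done
```

The bigger pot is standing upright in the dish with the keeper bar shut over it, everything is released, and I handed the job in at about 48 s; the hand-in returned no verdict, so success rests on the last picture, where the bar stayed level after I let go.

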